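# Load three capacitors and start the tester

### The arm

A 7-joint arm with a two-finger parallel gripper is mounted at the origin on the work surface. World frame = base frame: x ahead of the robot, y to its left, z up, the work surface at z = 0. Lengths are in m, angles in rad, forces in N, time in s.
With the tool pointing down it reaches from about 0.425 to 0.925 m from the base axis. Payload 6.8 kg.
Tool frame: the origin (TCP) lies at the very end of the fingers, on their centre line; the grasp point (between the pads) lies 19 mm behind it; z points along the fingers, y is the direction in which the jaws open and shut (so a half turn about z gives the same grasp; the last joint's range is limited). The gripper opens to 88 mm and grips with 3 to 60 N. Pads are 20 mm wide; open, the fingers measure 115 mm over their backs; the gripper's body (75 mm by 178 mm) begins 61 mm behind the grasp point.
Start: joints at [1.048, 0.477, 0.022, 1.555, -0.011, 1.109, -0.083], TCP at [0.272, -0.618, 0.223] pointing down, gripper open.
Joint ranges: [-2.96, 2.96], [-0.34, 2.1], [-1.41, 1.46], [0.24, 2.44], [-1.37, 4.51], [0.17, 1.92], [-2.96, 2.96]. Speed limits (rad/s): [2.39, 2.39, 3.14, 3.14, 3.14, 3.14, 3.14].

### API

Orientations are given as a unit quaternion [x, y, z, w].
In Python, from station import r gives the robot as it stands.
- The arm moves only by the shell command python3 -m inch 'ROWS' [FORCE]. ROWS is a JSON object of lists of equal length, an entry for each row: "fingers": the opening, from -1 (shut) to 1 (fully open), so that 0 is half open; "dp": the shift along the tool's x, y, z in units of 40 mm (1.0 is 40 mm), a list of three; "turn": the turn about the tool's z in units of 6 degrees (1.0 is 6 degrees). A call has 1 to 5 rows; each row is the pose to reach, as a shift and turn from the pose commanded when the call began, along the tool's axes at that moment; what a row does not reach only later rows make up. A row lasts 1/12 s, in which the tool goes at most 41.7 mm and 7.16 degrees, less where a joint would pass 70% of its speed; a pose out of reach is approached as far as the arm can. A call with a gripper value outside its range is refused whole. The fingers move at their own pace and stop on an object; FORCE is the grip in N (left out, the last holds). Time passes only in rows, so rows that repeat a pose let the fingers close. It gives the time, the measured TCP pose, the force and the opening at its end, in the units of the state.
- r.read_state(): the state, without advancing time (a new reading comes with each control period).
- r.camera(name): name is "scene" or "top"; returns a dict with "pixels" (420x560x3 uint8, red, green, blue), "fx", "fy", "cx", "cy" (pixels), "k1" (the pictures are not rectified: a ray, as slopes to the right and down, at radius r is drawn at 1 + k1 r^2 times it, then the intrinsics apply), "R" (3x3) and "t" (3): a world point X has camera coordinates R X + t. Camera axes: x right, y down, z forward; pixel columns grow to the right and rows downward; lengths in m; the calibration is good to about 2 mm. A picture is of the moment at which its call begins. There is no depth.
- r.close_job(): hands the job in, once; it reports no verdict.
The state is a dict: "time": time; "joint_pos": joint angles; "qvel": joint speeds; "tau": joint torques, N m; "position": TCP position; "tool_rot": TCP orientation; "ft_force": force on the tool from outside, world axes, zero at the start; "ft_torque": the same for the moment, N m; "opening": finger opening in m.
Only numpy, scipy, OpenCV 4.12 (cv2) and the standard library are available. Lean on these libraries where they do the work, as an engineer would, in place of code of your own. Each camera call takes 0.05 s, during which the arm holds its last target. There are 200 camera calls.

### The job

Stand exactly three of the four yellow capacitors upright in the test tray, and only then press the green start button fully down, hold it down for about a second, and let it spring back up. Leave the fourth yellow capacitor standing on the bench outside the tray; do not press the red stop button, knock over any capacitor, or disturb the black capacitors and the other things lying about.

Things in the scene. Friction and masses are not known exactly. Their poses are not given: they have to be found in the camera images.
- yellow1: capacitor can with a yellow sleeve and a bare aluminium top: upright cylinder, 30 mm diameter, 50 mm high, about 45 g. Origin: centre of its underside; z up along the can. One of four alike; it starts standing on the bench.
- yellow2: capacitor can with a yellow sleeve and a bare aluminium top: upright cylinder, 30 mm diameter, 50 mm high, about 45 g. Origin: centre of its underside; z up along the can. One of four alike; it starts standing on the bench.
- yellow3: capacitor can with a yellow sleeve and a bare aluminium top: upright cylinder, 30 mm diameter, 50 mm high, about 45 g. Origin: centre of its underside; z up along the can. One of four alike; it starts standing on the bench.
- yellow4: capacitor can with a yellow sleeve and a bare aluminium top: upright cylinder, 30 mm diameter, 50 mm high, about 45 g. Origin: centre of its underside; z up along the can. One of four alike; it starts standing on the bench.
- black1: capacitor can with a black sleeve and a bare aluminium top: upright cylinder, 30 mm diameter, 50 mm high, about 45 g. Origin: centre of its underside; z up along the can. Wrong type: leave it alone.
- black2: capacitor can with a black sleeve and a bare aluminium top: upright cylinder, 30 mm diameter, 50 mm high, about 45 g. Origin: centre of its underside; z up along the can. Wrong type: leave it alone.
- tray: fixed open aluminium test tray with a dark inner floor: 162 mm (its x) by 84 mm (its y) outside, walls 5 mm thick, rim 14 mm above the bench; inside 152 x 74 mm, inner floor 5 mm above the bench. Origin: centre of its underside, on the bench. It holds three capacitors standing in a row along its x axis with room to spare.
- start_box: fixed grey control box, 72 x 72 x 48 mm high, white top plate, carrying the green start button in the centre of its top. Origin: centre of its underside.
- start_button_top (a point): centre of the top of the green round start button (32 mm diameter, at rest 72 mm above the bench, 12 mm proud of a black collar 48 mm across). Pressed straight down it travels 8 mm against a spring: 1.5 N to begin, 5 N fully down. It springs back when let go.
- start_button (a joint): travel of the start button in m: 0 = up, 0.008 = fully down.
- stop_box: fixed grey control box like the other, but with a yellow top plate and a red stop button. Origin: centre of its underside.
- stop_button_top (a point): centre of the top of the red stop button, same size as the green one, 72 mm above the bench. Not to be pressed.
- stop_button (a joint): travel of the stop button in m: 0 = up, 0.008 = fully down.
- heatsink: small finned aluminium heat sink, 40 x 30 x 29 mm high, loose among the capacitors. Origin: centre of its underside. Leave alone.
- flux: small white bottle with a red cap, 36 mm diameter, 80 mm high, loose among the capacitors. Origin: centre of its underside. Leave alone.
- transformer: small transformer, dark steel core with copper-coloured winding, 34 x 34 x 30 mm high, loose among the capacitors. Origin: centre of its underside. Leave alone.
- mug: black mug, 72 mm diameter, 85 mm high, handle at its +y side reaching about 35 mm further out. Origin: centre of its underside. Leave alone.
- spool: spool of solder wire with blue flanges, 58 mm diameter, 50 mm high, standing on a flange. Origin: centre of its underside. Leave alone.
- screwdriver: screwdriver with an orange handle lying on the far side of the bench, 190 mm long along its x (handle to -x), handle about 26 mm thick. Origin: middle, on the bench. Leave alone.
There are look-alikes about, which are no part of the job. Of the things shaped like the tray, the aluminium one is meant.

How it is judged:
On the way, in this order (a step that is already met when the one before it is completed fails the run):
1. exactly three yellow capacitors stand upright in the tray, let go and at rest (((x of yellow2 in the frame of tray between -0.075 and 0.075 m and y of yellow2 in the frame of tray between -0.037 and 0.037 m and x of yellow3 in the frame of tray between -0.075 and 0.075 m and y of yellow3 in the frame of tray between -0.037 and 0.037 m and x of yellow4 in the frame of tray between -0.075 and 0.075 m and y of yellow4 in the frame of tray between -0.037 and 0.037 m and (x of yellow1 in the frame of tray above 0.09 m or x of yellow1 in the frame of tray below -0.09 m or y of yellow1 in the frame of tray above 0.05 m or y of yellow1 in the frame of tray below -0.05 m)) or (x of yellow1 in the frame of tray between -0.075 and 0.075 m and y of yellow1 in the frame of tray between -0.037 and 0.037 m and x of yellow3 in the frame of tray between -0.075 and 0.075 m and y of yellow3 in the frame of tray between -0.037 and 0.037 m and x of yellow4 in the frame of tray between -0.075 and 0.075 m and y of yellow4 in the frame of tray between -0.037 and 0.037 m and (x of yellow2 in the frame of tray above 0.09 m or x of yellow2 in the frame of tray below -0.09 m or y of yellow2 in the frame of tray above 0.05 m or y of yellow2 in the frame of tray below -0.05 m)) or (x of yellow1 in the frame of tray between -0.075 and 0.075 m and y of yellow1 in the frame of tray between -0.037 and 0.037 m and x of yellow2 in the frame of tray between -0.075 and 0.075 m and y of yellow2 in the frame of tray between -0.037 and 0.037 m and x of yellow4 in the frame of tray between -0.075 and 0.075 m and y of yellow4 in the frame of tray between -0.037 and 0.037 m and (x of yellow3 in the frame of tray above 0.09 m or x of yellow3 in the frame of tray below -0.09 m or y of yellow3 in the frame of tray above 0.05 m or y of yellow3 in the frame of tray below -0.05 m)) or (x of yellow1 in the frame of tray between -0.075 and 0.075 m and y of yellow1 in the frame of tray between -0.037 and 0.037 m and x of yellow2 in the frame of tray between -0.075 and 0.075 m and y of yellow2 in the frame of tray between -0.037 and 0.037 m and x of yellow3 in the frame of tray between -0.075 and 0.075 m and y of yellow3 in the frame of tray between -0.037 and 0.037 m and (x of yellow4 in the frame of tray above 0.09 m or x of yellow4 in the frame of tray below -0.09 m or y of yellow4 in the frame of tray above 0.05 m or y of yellow4 in the frame of tray below -0.05 m))) and angle between each of yellow1, yellow2, yellow3, yellow4's own z axis and vertical below 0.15 rad and height (world z) of each of yellow1, yellow2, yellow3, yellow4 below 0.009 m and contact force between each of yellow1, yellow2, yellow3, yellow4 and the fingers below 0.05 N and linear speed of each of yellow1, yellow2, yellow3, yellow4 below 0.02 m/s and (x of black1 in the frame of tray above 0.09 m or x of black1 in the frame of tray below -0.09 m or y of black1 in the frame of tray above 0.05 m or y of black1 in the frame of tray below -0.05 m) and (x of black2 in the frame of tray above 0.09 m or x of black2 in the frame of tray below -0.09 m or y of black2 in the frame of tray above 0.05 m or y of black2 in the frame of tray below -0.05 m)), for 0.2 s.
2. the start button is held fully down (at least 7 of its 8 mm) for half a second, the three still standing in the tray (value of joint start_button above 0.007 m and ((x of yellow2 in the frame of tray between -0.075 and 0.075 m and y of yellow2 in the frame of tray between -0.037 and 0.037 m and x of yellow3 in the frame of tray between -0.075 and 0.075 m and y of yellow3 in the frame of tray between -0.037 and 0.037 m and x of yellow4 in the frame of tray between -0.075 and 0.075 m and y of yellow4 in the frame of tray between -0.037 and 0.037 m and (x of yellow1 in the frame of tray above 0.09 m or x of yellow1 in the frame of tray below -0.09 m or y of yellow1 in the frame of tray above 0.05 m or y of yellow1 in the frame of tray below -0.05 m)) or (x of yellow1 in the frame of tray between -0.075 and 0.075 m and y of yellow1 in the frame of tray between -0.037 and 0.037 m and x of yellow3 in the frame of tray between -0.075 and 0.075 m and y of yellow3 in the frame of tray between -0.037 and 0.037 m and x of yellow4 in the frame of tray between -0.075 and 0.075 m and y of yellow4 in the frame of tray between -0.037 and 0.037 m and (x of yellow2 in the frame of tray above 0.09 m or x of yellow2 in the frame of tray below -0.09 m or y of yellow2 in the frame of tray above 0.05 m or y of yellow2 in the frame of tray below -0.05 m)) or (x of yellow1 in the frame of tray between -0.075 and 0.075 m and y of yellow1 in the frame of tray between -0.037 and 0.037 m and x of yellow2 in the frame of tray between -0.075 and 0.075 m and y of yellow2 in the frame of tray between -0.037 and 0.037 m and x of yellow4 in the frame of tray between -0.075 and 0.075 m and y of yellow4 in the frame of tray between -0.037 and 0.037 m and (x of yellow3 in the frame of tray above 0.09 m or x of yellow3 in the frame of tray below -0.09 m or y of yellow3 in the frame of tray above 0.05 m or y of yellow3 in the frame of tray below -0.05 m)) or (x of yellow1 in the frame of tray between -0.075 and 0.075 m and y of yellow1 in the frame of tray between -0.037 and 0.037 m and x of yellow2 in the frame of tray between -0.075 and 0.075 m and y of yellow2 in the frame of tray between -0.037 and 0.037 m and x of yellow3 in the frame of tray between -0.075 and 0.075 m and y of yellow3 in the frame of tray between -0.037 and 0.037 m and (x of yellow4 in the frame of tray above 0.09 m or x of yellow4 in the frame of tray below -0.09 m or y of yellow4 in the frame of tray above 0.05 m or y of yellow4 in the frame of tray below -0.05 m))) and angle between each of yellow1, yellow2, yellow3, yellow4's own z axis and vertical below 0.15 rad and height (world z) of each of yellow1, yellow2, yellow3, yellow4 below 0.009 m), for 0.5 s.
3. the start button is let go and back up (value of joint start_button below 0.001 m), for 0.1 s.
At the end, for the whole second after the job is handed in: Three yellow capacitors stand upright (0.15 rad) in the tray, let go and still; the fourth upright on the bench outside it, no black one in it; both buttons up (1 mm); black capacitors and bystanders within 25 mm of their starts (all of step 1 and value of joint each of start_button, stop_button below 0.001 m and angle between each of black1, black2's own z axis and vertical below 0.15 rad and distance of each of black1, black2, heatsink, flux, transformer, mug, spool, screwdriver from where it was at the start of the episode below 0.025 m); the robot touches nothing.
It fails at once if The start button is pressed before exactly three yellow capacitors are in the tray (value of joint start_button above 0.004 m and not ((x of yellow2 in the frame of tray between -0.075 and 0.075 m and y of yellow2 in the frame of tray between -0.037 and 0.037 m and x of yellow3 in the frame of tray between -0.075 and 0.075 m and y of yellow3 in the frame of tray between -0.037 and 0.037 m and x of yellow4 in the frame of tray between -0.075 and 0.075 m and y of yellow4 in the frame of tray between -0.037 and 0.037 m and (x of yellow1 in the frame of tray above 0.09 m or x of yellow1 in the frame of tray below -0.09 m or y of yellow1 in the frame of tray above 0.05 m or y of yellow1 in the frame of tray below -0.05 m)) or (x of yellow1 in the frame of tray between -0.075 and 0.075 m and y of yellow1 in the frame of tray between -0.037 and 0.037 m and x of yellow3 in the frame of tray between -0.075 and 0.075 m and y of yellow3 in the frame of tray between -0.037 and 0.037 m and x of yellow4 in the frame of tray between -0.075 and 0.075 m and y of yellow4 in the frame of tray between -0.037 and 0.037 m and (x of yellow2 in the frame of tray above 0.09 m or x of yellow2 in the frame of tray below -0.09 m or y of yellow2 in the frame of tray above 0.05 m or y of yellow2 in the frame of tray below -0.05 m)) or (x of yellow1 in the frame of tray between -0.075 and 0.075 m and y of yellow1 in the frame of tray between -0.037 and 0.037 m and x of yellow2 in the frame of tray between -0.075 and 0.075 m and y of yellow2 in the frame of tray between -0.037 and 0.037 m and x of yellow4 in the frame of tray between -0.075 and 0.075 m and y of yellow4 in the frame of tray between -0.037 and 0.037 m and (x of yellow3 in the frame of tray above 0.09 m or x of yellow3 in the frame of tray below -0.09 m or y of yellow3 in the frame of tray above 0.05 m or y of yellow3 in the frame of tray below -0.05 m)) or (x of yellow1 in the frame of tray between -0.075 and 0.075 m and y of yellow1 in the frame of tray between -0.037 and 0.037 m and x of yellow2 in the frame of tray between -0.075 and 0.075 m and y of yellow2 in the frame of tray between -0.037 and 0.037 m and x of yellow3 in the frame of tray between -0.075 and 0.075 m and y of yellow3 in the frame of tray between -0.037 and 0.037 m and (x of yellow4 in the frame of tray above 0.09 m or x of yellow4 in the frame of tray below -0.09 m or y of yellow4 in the frame of tray above 0.05 m or y of yellow4 in the frame of tray below -0.05 m)))).
It fails at once if The stop button is pressed (value of joint stop_button above 0.003 m).
It fails at once if A capacitor is knocked over (angle between any of yellow1, yellow2, yellow3, yellow4, black1, black2's own z axis and vertical above 0.6 rad).
It fails at once if A black capacitor, the heat sink, transformer, bottle, mug, spool or screwdriver is moved by more than 25 mm (distance of any of black1, black2, heatsink, flux, transformer, mug, spool, screwdriver from where it was at the start of the episode above 0.025 m).
It fails at once if The bottle or the mug is tipped (angle between any of flux, mug's own z axis and vertical above 0.5 rad).
It also fails if it takes over 72 s, if anything falls off the work surface, if the arm or the gripper's body presses on something with over 40 N, if the wrist force passes 120 N, or if a joint passes its speed limit or range.

## Working session

There is one attempt and no reset: what is moved stays moved. The work goes in short steps, Python scripts to look and compute and a shell command to move; the robot and the scene stay as the last step left them, time stands still between calls to the robot, and variables do not carry over. Pictures are saved under pics/ and viewed, about 8 in all and at most 12, crops included, and the job is handed in when it is done.

```bash
ls; mkdir -p pics
python3 - <<'E'
from station import r
import cv2
print(r.read_state())
for n in("scene","top"):
    c=r.camera(n); cv2.imwrite(f"pics/{n}0.png",c["pixels"][:,:,::-1]); print(n,{k:c[k] for k in c if k!="pixels"})
E
```

```text
pics
{'time': 0.0, 'joint_pos': array([ 1.04792508,  0.47780075,  0.02234487,  1.55641084, -0.01148205,
        1.10925346, -0.08313351]), 'qvel': array([ 0.00122916,  0.00092372, -0.00059741, -0.00018038,  0.00271699,
       -0.00146974,  0.00025552]), 'tau': array([-1.14384417e-03, -5.82850778e+01,  1.53398305e+00, -2.72609442e+01,
       -5.44732099e-02,  1.70686160e-02,  2.07324451e-04]), 'position': array([ 0.27176244, -0.61725224,  0.22169851]), 'tool_rot': array([ 9.78573021e-01,  2.05898231e-01, -2.50967778e-04, -8.35158071e-04]), 'ft_force': array([-0.28038401, -0.95337452,  0.89800003]), 'ft_torque': array([ 0.06336014, -0.04184662,  0.02954433]), 'opening': 0.08812218132965871}
scene {'fx': 477.01835346101404, 'fy': 477.01835346101404, 'cx': 282.3440423389989, 'cy': 209.8862255535874, 'k1': 0.05427281461656207, 'R': array([[ 0.88453451,  0.46645892,  0.00384484],
       [ 0.33105845, -0.62192857, -0.70965144],
       [-0.32863203,  0.62898405, -0.70454244]]), 't': array([-0.57259267, -0.06114449,  1.44762485])}
top {'fx': 494.96205130539744, 'fy': 494.96205130539744, 'cx': 283.5943970028693, 'cy': 214.00118620770982, 'k1': -0.1633480769218096, 'R': array([[ 0.00518035, -0.99958094,  0.02848004],
       [-0.98722801, -0.00964716, -0.15902137],
       [ 0.15922948, -0.02729251, -0.98686427]]), 't': array([0.10724321, 0.55368729, 1.36669004])}
```

View pics/scene0.png

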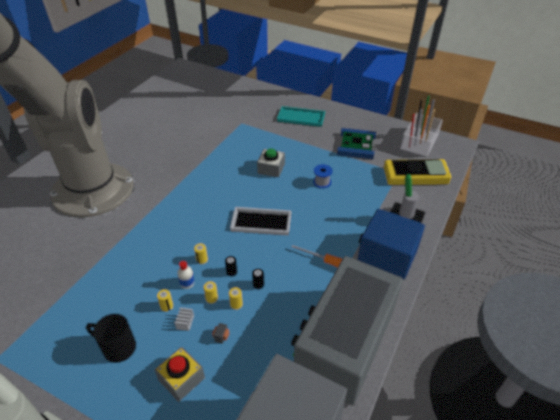

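View pics/top0.png

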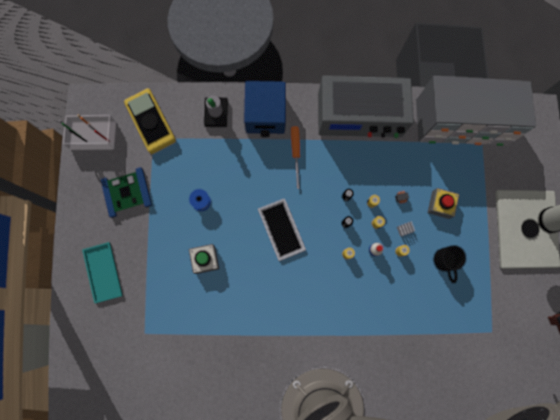

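Scene picture: the aluminium tray is at (261,220), with a teal look-alike at (300,117). The yellow cans are at (201,253), (165,300), (210,292) and (236,297), and the black ones at (231,265) and (258,278). The green button is at (271,155) and the red one at (178,365).
Top picture: the tray is at (282,230), with the teal look-alike at (103,273). The yellow cans are at (349,253), (403,251), (379,222) and (374,201), and the black ones at (348,195) and (348,222). The green button is at (203,259) and the red one at (447,202).

Things that could be mistaken for the targets, with my choice:
- **Cans:** four yellow against two black. The red-capped flux bottle is at top (377,249).
- **Tray:** aluminium at (282,230), not teal at (103,273) and not the white pen tray at (90,132).
- **Button:** green at (203,259), not red.

I'll check this choice in one close crop.

```bash
cat > h.py <<'E'
from station import r
import cv2, numpy as np
def ray(c,px):
    K=np.array([[c["fx"],0,c["cx"]],[0,c["fy"],c["cy"]],[0,0,1]])
    p=cv2.undistortPoints(np.array(px,float).reshape(-1,1,2),K,np.array([c["k1"],0,0,0.]))[:,0]
    d=np.c_[p,np.ones(len(p))]@c["R"]; o=-c["R"].T@c["t"]
    return o,d
def plane(c,px,z):
    o,d=ray(c,px); return o+d*((z-o[2])/d[:,2])[:,None]
def tri(c1,p1,c2,p2):
    o1,d1=ray(c1,[p1]); o2,d2=ray(c2,[p2]); d1,d2=d1[0],d2[0]
    s=np.linalg.lstsq(np.c_[d1,-d2],o2-o1,rcond=None)[0]
    a,b=o1+s[0]*d1,o2+s[1]*d2
    return (a+b)/2,np.linalg.norm(a-b)
def proj(c,X):
    K=np.array([[c["fx"],0,c["cx"]],[0,c["fy"],c["cy"]],[0,0,1]])
    return cv2.projectPoints(np.array(X,float).reshape(-1,1,3),cv2.Rodrigues(c["R"])[0],c["t"],K,np.array([c["k1"],0,0,0.]))[0][:,0]
def hsv(c): return cv2.cvtColor(c["pixels"],cv2.COLOR_RGB2HSV)
def blobs(m,amin=15):
    cs,_=cv2.findContours(m.astype(np.uint8)*255,cv2.RETR_EXTERNAL,cv2.CHAIN_APPROX_NONE)
    return [k for k in cs if cv2.contourArea(k)>=amin]
E
python3 - <<'E'
from h import *
out=[]
for n,(x0,y0,w,h) in (("top",(330,180,130,95)),("scene",(145,235,130,95))):
    c=r.camera(n); H=hsv(c)
    m=(abs(H[...,0].astype(int)-25)<9)&(H[...,1]>110)&(H[...,2]>90)
    for k in blobs(m):
        x,y,ww,hh=cv2.boundingRect(k); print(n,x,y,ww,hh,cv2.contourArea(k))
    im=cv2.resize(c["pixels"][y0:y0+h,x0:x0+w,::-1],None,fx=6,fy=6,interpolation=cv2.INTER_CUBIC)
    out.append(im[:, :]) 
cv2.imwrite("pics/crop1.png",cv2.resize(np.vstack(out),None,fx=.52,fy=.52,interpolation=cv2.INTER_AREA))
cv2.imwrite("pics/crop1.png",cv2.resize(np.hstack(out),(800,292),interpolation=cv2.INTER_AREA))
E
```

```text
top 343 248 11 11 72.5
top 396 245 13 11 81.5
top 372 216 13 11 81.5
top 368 196 11 10 67.5
top 434 190 24 24 391.5
top 124 89 51 64 1655.0
scene 158 350 40 39 391.5
scene 158 290 15 21 125.0
scene 230 288 12 21 188.5
scene 204 282 13 21 137.5
scene 195 245 12 18 99.5
scene 384 160 21 25 255.0
scene 412 159 39 26 369.0
scene 473 106 12 16 22.0
scene 464 59 13 21 39.5
```

View pics/crop1.png

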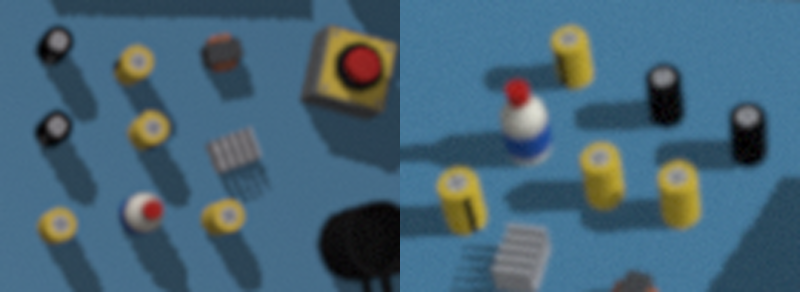

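Crop: the four yellow cans with bare tops are clear, at top-view pixels (350,253), (404,250), (380,222) and (375,200). They are distinct from the two black cans at (348,195) and (348,222) and from the bottle at (377,249).

Run:
```python
from h import *
T,S=r.camera("top"),r.camera("scene"); HT,HS=hsv(T),hsv(S)
def tops(c,H,box):
    x0,x1,y0,y1=box; o=[]
    m=(abs(H[...,0].astype(int)-25)<9)&(H[...,1]>110)&(H[...,2]>90)
    for k in blobs(m):
        x,y,w,h=cv2.boundingRect(k)
        if not(x0<x<x1 and y0<y<y1): continue
        f=np.zeros(m.shape,np.uint8); cv2.drawContours(f,[cv2.convexHull(k)],-1,1,-1)
        v=np.clip(150-H[...,1].astype(float),0,None)*f*(H[...,2]>120)
        v[y+h//2+3:]=0
        yy,xx=np.indices(v.shape); o.append(((v*xx).sum()/v.sum(),(v*yy).sum()/v.sum()))
    return np.array(o)
a,b=tops(T,HT,(330,420,185,270)),tops(S,HS,(140,260,230,310))
print(a.round(1),b.round(1)); pred=proj(S,plane(T,a,.05))
for p,q in zip(a,pred):
    j=np.argmin(np.linalg.norm(b-q,axis=1)); X,e=tri(T,p,S,b[j]); print("can",p.round(1),b[j].round(1),X.round(4),"gap",e.round(4),"plane",plane(T,[p],.05)[0].round(4),plane(S,[b[j]],.05)[0].round(4))
# green buttons / red
for nm,hs,bt,bs in(("green",(60,18),(190,216,245,272),(258,284,143,168)),("red",(0,9),(430,460,185,215),(160,195,348,380))):
    q=[]
    for H,(x0,x1,y0,y1) in((HT,bt),(HS,bs)):
        h=H[...,0].astype(int); d=np.minimum(abs(h-hs[0]),180-abs(h-hs[0]))
        m=(d<hs[1])&(H[...,1]>90)&(H[...,2]>40); z=np.zeros_like(m); z[y0:y1,x0:x1]=m[y0:y1,x0:x1]
        k=max(blobs(z),key=cv2.contourArea); (cx,cy),(w,hh),_=cv2.minAreaRect(k); q.append((cx,cy)); print(nm,cv2.boundingRect(k))
    X,e=tri(T,q[0],S,q[1]); print(nm,X.round(4),e.round(4),plane(T,[q[0]],.07).round(4))
# tray
R=[]
for c,H,(x0,x1,y0,y1) in((T,HT,(250,312,190,270)),(S,HS,(222,300,200,242))):
    m=(H[...,1]<90)&(H[...,2]>100); z=np.zeros_like(m); z[y0:y1,x0:x1]=m[y0:y1,x0:x1]
    k=max(blobs(z),key=cv2.contourArea); P=plane(c,k[:,0].astype(float),.014)[:,:2].astype(np.float32)
    print("rect",cv2.minAreaRect(P))
    box=cv2.approxPolyN(cv2.convexHull(k),4)[0].astype(float); W=plane(c,box,.014); R.append((box,W)); print(box.round(1).tolist(),W[:,:2].round(3).tolist())
for p,w in zip(*R[0]):
    j=np.argmin(np.linalg.norm(R[1][1]-w,axis=1)); X,e=tri(T,p,S,R[1][0][j]); print("corner",X.round(4),e.round(4))
```

```text
[[349.3 252.2]
 [403.9 249.3]
 [379.3 220.4]
 [374.6 199.4]] [[163.  293.9]
 [234.7 292. ]
 [209.6 285.8]
 [199.9 247.7]]
can [349.3 252.2] [199.9 247.7] [ 0.4458 -0.0732  0.0498] gap 0.0033 plane [ 0.4446 -0.0743  0.05  ] [ 0.4473 -0.0723  0.05  ]
can [403.9 249.3] [163.  293.9] [ 0.4537 -0.2308  0.0519] gap 0.0016 plane [ 0.4532 -0.2319  0.05  ] [ 0.4532 -0.2294  0.05  ]
can [379.3 220.4] [209.6 285.8] [ 0.5362 -0.1613  0.0516] gap 0.0019 plane [ 0.5357 -0.1623  0.05  ] [ 0.5361 -0.1598  0.05  ]
can [374.6 199.4] [234.7 292. ] [ 0.5976 -0.149   0.0516] gap 0.0029 plane [ 0.5968 -0.1502  0.05  ] [ 0.5981 -0.1472  0.05  ]
green (196, 252, 13, 12)
green (266, 149, 11, 9)
green [0.4269 0.3384 0.0636] 0.0038 [[0.4249 0.3364 0.07  ]]
red (441, 195, 13, 12)
red (168, 356, 19, 18)
red [ 0.5942 -0.3614  0.0636] 0.0012 [[ 0.5926 -0.3594  0.07  ]]
rect ((0.5138408541679382, 0.11700709909200668), (0.1674259901046753, 0.08890855312347412), 22.234012603759766)
[[306.0, 250.0], [278.0, 262.0], [256.0, 208.0], [285.0, 197.0]] [[0.453, 0.045], [0.418, 0.126], [0.574, 0.191], [0.608, 0.107]]
rect ((0.517588198184967, 0.11501145362854004), (0.16808664798736572, 0.09853784739971161), 22.47397232055664)
[[292.0, 210.0], [289.0, 235.0], [226.0, 231.0], [235.0, 206.0]] [[0.577, 0.192], [0.614, 0.102], [0.454, 0.034], [0.424, 0.13]]
corner [0.4516 0.0429 0.0051] 0.006
corner [0.4209 0.128  0.0131] 0.0071
corner [0.5758 0.1919 0.0134] 0.003
corner [0.6102 0.1072 0.0071] 0.0023
```

Both views agree on the cans (tops at about 51 mm, gap of 3 mm or less), the tray rim (5–13 mm) and the buttons. I'll take A (0.446,-0.073), C (0.536,-0.161) and D (0.5975,-0.149), and leave B. The tool's y already lies across the tray, and those directions are free around all three cans.

```bash
cat > go.py <<'E'
import sys, numpy as np
from h import r
from scipy.spatial.transform import Rotation as Ro
s=r.read_state(); p=s["position"]; R=Ro.from_quat(s["tool_rot"]).as_matrix()
print("t",round(s["time"],2),"p",p.round(4),"x-angle",np.degrees(np.arctan2(R[1,0],R[0,0])).round(2),"tilt",R[2].round(4),"open",round(s["opening"],4),"F",s["ft_force"].round(1))
for a in sys.argv[1:]:
    q=np.array(eval(a),float); print(a,((R.T@(q-p))/.04).round(2)); p=q
E
python3 go.py .5975,-.149,.15 .5975,-.149,.020
```

```text
t 0.3 p [ 0.2719 -0.6176  0.2223] x-angle 23.76 tilt [-0.e+00 -6.e-04 -1.e+00] open 0.0879 F [ 0.2 -0.4 -0. ]
.5975,-.149,.15 [12.17 -7.44  1.81]
.5975,-.149,.020 [0.   0.   3.25]
```

```bash
python3 -m inch '{"fingers":[0.2,0.2,0.2,0.2,0.2],"dp":[[0.8,-0.5,0],[1.6,-1,0],[2.4,-1.5,0],[3.2,-2,0],[4,-2.5,0]],"turn":[0,0,0,0,0]}' 15
python3 -m inch '{"fingers":[0.2,0.2,0.2,0.2,0.2],"dp":[[0.8,-0.5,0.1],[1.6,-1,0.2],[2.4,-1.5,0.3],[3.2,-2,0.4],[4,-2.5,0.5]],"turn":[0,0,0,0,0]}'
python3 -m inch '{"fingers":[0.2,0.2,0.2,0.2,0.2],"dp":[[0.8,-0.5,0.1],[1.6,-1,0.2],[2.4,-1.5,0.3],[3.2,-2,0.4],[4.1,-2.4,0.5]],"turn":[0,0,0,0,0]}'
python3 go.py .5975,-.149,.1 .5975,-.149,.020
```

```text
time: 0.72
position: [0.3789, -0.4602, 0.2227]
tool_rot: [0.979, 0.206, 0.0, 0.0]
ft_force: [0.6, -0.4, 0.2]
opening: 0.0578
time: 1.13
position: [0.4851, -0.3042, 0.2027]
tool_rot: [0.979, 0.206, 0.0, 0.0]
ft_force: [1.0, 0.1, -0.1]
opening: 0.0526
time: 1.55
position: [0.5959, -0.1501, 0.1826]
tool_rot: [0.979, 0.206, -0.0, 0.0]
ft_force: [1.1, -0.3, 0.3]
opening: 0.0526
t 1.55 p [ 0.5959 -0.1501  0.1826] x-angle 23.76 tilt [-4.e-04 -1.e-04 -1.e+00] open 0.0526 F [ 1.1 -0.3  0.3]
.5975,-.149,.1 [ 0.05 -0.01  2.07]
.5975,-.149,.020 [0. 0. 2.]
```

```bash
python3 -m inch '{"fingers":[0.2,0.2,0.2,0.2,0.2],"dp":[[0,0,0.8],[0,0,1.6],[0,0,2.3],[0,0,2.3],[0,0,2.3]],"turn":[0,0,0,0,0]}'
python3 go.py .5975,-.149,.020
python3 - <<'E'
from h import *
T,S=r.camera("top"),r.camera("scene")
a=cv2.resize(T["pixels"][160:275,330:430,::-1],None,fx=4,fy=4,interpolation=3)
b=cv2.resize(S["pixels"][215:330,150:250,::-1],None,fx=4,fy=4,interpolation=3)
cv2.imwrite("pics/d.png",np.hstack([a,b]))
E
```

```text
time: 1.97
position: [0.5947, -0.1517, 0.0897]
tool_rot: [0.979, 0.206, -0.001, -0.001]
ft_force: [0.6, -0.5, 0.2]
opening: 0.0525
t 1.97 p [ 0.5947 -0.1517  0.0897] x-angle 23.76 tilt [-0.0026 -0.0018 -1.    ] open 0.0525 F [ 0.6 -0.5  0.2]
.5975,-.149,.020 [ 0.1  -0.03  1.74]
```

View pics/d.png

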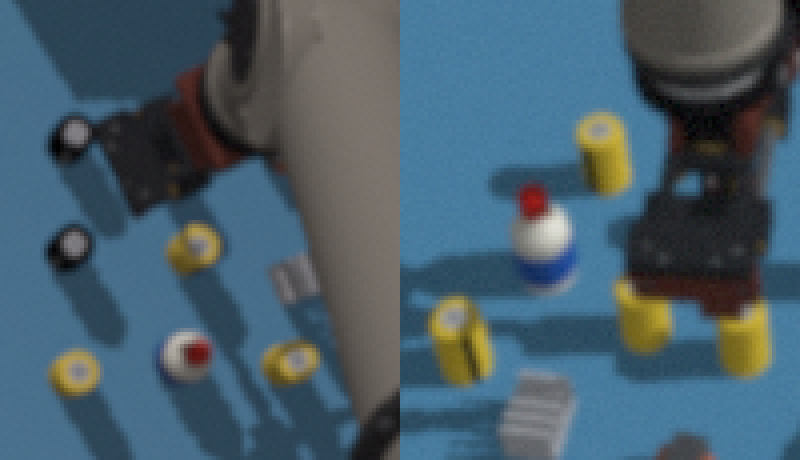

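The picture shows the gripper over D, with the body at about top (369,199). A, B, the blacks and the bottle are untouched and clear of the fingers. Descending.

```bash
python3 -m inch '{"fingers":[0.2,0.2,0.2,0.2,0.2],"dp":[[0.1,0,0.2],[0.1,0,0.5],[0.1,0,0.8],[0.1,0,0.9],[0.1,0,0.9]],"turn":[0,0,0,0,0]}' | tail -2
python3 -m inch '{"fingers":[0.2,0.2,0.2,0.2,0.2],"dp":[[0,0,0.2],[0,0,0.4],[0,0,0.6],[0,0,0.8],[0,0,0.8]],"turn":[0,0,0,0,0]}' | tail -2
python3 go.py .5975,-.149,.020
```

```text
ft_force: [0.5, -0.1, -0.3]
opening: 0.0525
ft_force: [0.2, 0.4, -0.3]
opening: 0.0527
t 2.9 p [ 0.598  -0.15    0.0206] x-angle 23.77 tilt [-0.0025 -0.0017 -1.    ] open 0.0527 F [ 0.2  0.4 -0.3]
.5975,-.149,.020 [-0.   -0.03  0.01]
```

Close, then lift 1 unit and check that the grip holds.

```bash
python3 -m inch '{"fingers":[-0.1,-0.3,-0.5,-0.6,-0.6],"dp":[[0,0,0],[0,0,0],[0,0,0],[0,0,0],[0,0,0]],"turn":[0,0,0,0,0]}' 15 | tail -2
python3 -m inch '{"fingers":[-0.6,-0.6,-0.6,-0.6,-0.6],"dp":[[0,0,0],[0,0,0],[0,0,-0.2],[0,0,-0.6],[0,0,-1]],"turn":[0,0,0,0,0]}' | tail -2
python3 -m inch '{"fingers":[-0.6,-0.6,-0.6,-0.6,-0.6],"dp":[[0,0,-0.5],[0,0,-1.2],[0,0,-2],[0,0,-2.5],[0,0,-2.5]],"turn":[0,0,0,0,0]}' | tail -2
python3 go.py .559,.134,.16 .559,.134,.05 .559,.134,.027
```

```text
ft_force: [0.5, -0.1, 1.4]
opening: 0.0297
ft_force: [-0.2, -0.1, -0.2]
opening: 0.0299
ft_force: [1.4, 0.5, -0.2]
opening: 0.0301
t 4.15 p [ 0.6023 -0.1508  0.1683] x-angle 23.75 tilt [ 0.007   0.0049 -1.    ] open 0.0301 F [ 1.4  0.5 -0.2]
.559,.134,.16 [ 1.88 -6.95  0.19]
.559,.134,.05 [-0.02 -0.01  2.75]
.559,.134,.027 [-0.   -0.    0.57]
```

```bash
python3 -m inch '{"fingers":[-0.6,-0.6,-0.6,-0.6,-0.6],"dp":[[0.1,-0.5,0],[0.3,-1.3,0],[0.5,-2.1,0],[0.7,-2.9,0],[0.9,-3.7,0]],"turn":[0,0,0,0,0]}' | tail -2
python3 -m inch '{"fingers":[-0.6,-0.6,-0.6,-0.6,-0.6],"dp":[[0.2,-0.8,0],[0.4,-1.6,0],[0.7,-2.4,0],[0.9,-3.1,0],[0.9,-3.2,0]],"turn":[0,0,0,0,0]}' | tail -2
python3 -m inch '{"fingers":[-0.6,-0.6,-0.6,-0.6,-0.6],"dp":[[0,0,0.4],[0,0,1],[0,0,1.6],[0,0,2.2],[0,0,2.5]],"turn":[0,0,0,0,0]}' | tail -2
python3 go.py .559,.134,.027
```

```text
ft_force: [0.4, 1.1, -1.0]
opening: 0.0296
ft_force: [-0.2, 0.5, 0.2]
opening: 0.03
ft_force: [-0.6, -0.3, -0.6]
opening: 0.0295
t 5.4 p [0.552  0.1302 0.0596] x-angle 23.75 tilt [-4.6e-03 -3.0e-04 -1.0e+00] open 0.0295 F [-0.6 -0.3 -0.6]
.559,.134,.027 [ 0.2  -0.02  0.81]
```

Run:
```python
from h import *
T,S=r.camera("top"),r.camera("scene")
a=cv2.resize(T["pixels"][180:280,240:340,::-1],None,fx=4,fy=4,interpolation=3)
b=cv2.resize(S["pixels"][160:260,210:310,::-1],None,fx=4,fy=4,interpolation=3)
cv2.imwrite("pics/tray1.png",np.hstack([a,b]))
```

```text
(no output)
```

View pics/tray1.png

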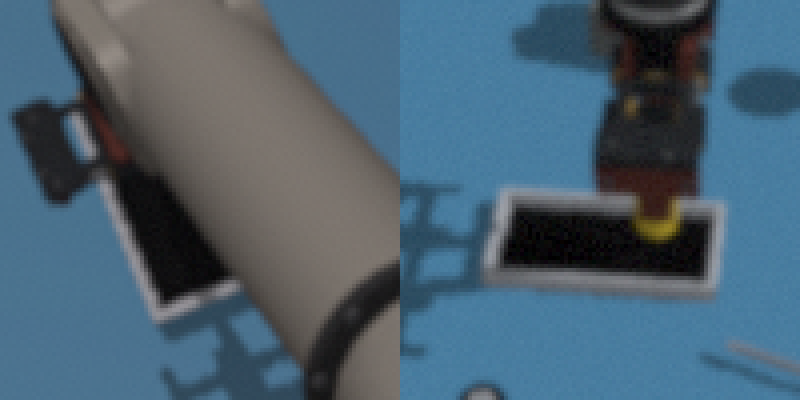

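The can hangs over the right end of the aluminium tray, scene crop (655,225), inside the walls. Lowering onto the floor.

```bash
python3 -m inch '{"fingers":[-0.6,-0.6,-0.6,-0.6,-0.6],"dp":[[0.1,0,0.2],[0.2,0,0.4],[0.2,0,0.6],[0.2,0,0.8],[0.2,0,0.8]],"turn":[0,0,0,0,0]}' | tail -2
python3 go.py .559,.134,.0255
python3 -m inch '{"fingers":[-0.6,-0.6,-0.6],"dp":[[0,0,0],[0,0,0],[0,0,0]],"turn":[0,0,0]}' | tail -2
python3 go.py .559,.134,.0255
```

```text
ft_force: [-0.6, -0.4, -0.4]
opening: 0.03
t 5.92 p [0.5605 0.1343 0.0292] x-angle 23.77 tilt [-2.1e-03 -2.0e-04 -1.0e+00] open 0.03 F [-0.6 -0.4 -0.4]
.559,.134,.0255 [-0.04 -0.01  0.09]
ft_force: [0.3, -0.2, -0.4]
opening: 0.0296
t 6.17 p [0.5616 0.1347 0.0311] x-angle 23.77 tilt [ 7.e-04  1.e-04 -1.e+00] open 0.0296 F [ 0.3 -0.2 -0.4]
.559,.134,.0255 [-0.07 -0.01  0.14]
```

```bash
python3 -m inch '{"fingers":[-0.6,-0.6,-0.6,-0.6,-0.6],"dp":[[0,0,0.04],[0,0,0.08],[0,0,0.1],[0,0,0.1],[0,0,0.1]],"turn":[0,0,0,0,0]}' | tail -2
python3 go.py
python3 -m inch '{"fingers":[-0.6,-0.6,-0.6,-0.6,-0.6],"dp":[[0,0,0.02],[0,0,0.05],[0,0,0.05],[0,0,0.05],[0,0,0.05]],"turn":[0,0,0,0,0]}' | tail -2
python3 go.py
```

```text
ft_force: [-3.3, -0.6, 10.0]
opening: 0.0294
t 6.58 p [0.5618 0.1348 0.028 ] x-angle 23.76 tilt [ 9.e-04  4.e-04 -1.e+00] open 0.0294 F [-3.3 -0.6 10. ]
ft_force: [-5.0, -1.1, 17.2]
opening: 0.0301
t 7.0 p [0.5625 0.1352 0.027 ] x-angle 23.76 tilt [ 2.5e-03  6.0e-04 -1.0e+00] open 0.0301 F [-5.  -1.1 17.2]
```

The can is on the floor. I'll unload, open to 0.2 and rise.

```bash
python3 -m inch '{"fingers":[-0.6,-0.6,-0.6],"dp":[[0,0,-0.05],[0,0,-0.1],[0,0,-0.1]],"turn":[0,0,0]}' | tail -2
python3 -m inch '{"fingers":[-0.2,0,0.2,0.2,0.2],"dp":[[0,0,0],[0,0,0],[0,0,0],[0,0,0],[0,0,0]],"turn":[0,0,0,0,0]}' | tail -2
python3 -m inch '{"fingers":[0.2,0.2,0.2,0.2,0.2],"dp":[[0,0,-0.2],[0,0,-0.6],[0,0,-1.3],[0,0,-2.1],[0,0,-2.8]],"turn":[0,0,0,0,0]}' | tail -2
python3 go.py .536,-.161,.13 .536,-.161,.08 .536,-.161,.022
```

```text
ft_force: [-0.4, -0.1, -0.1]
opening: 0.0298
ft_force: [0.6, 0.3, -0.8]
opening: 0.0526
ft_force: [0.4, 0.2, -0.1]
opening: 0.0526
t 8.08 p [0.5613 0.1347 0.1427] x-angle 23.77 tilt [ 3.e-04 -1.e-04 -1.e+00] open 0.0526 F [ 0.4  0.2 -0.1]
.536,-.161,.13 [-3.56  6.51  0.32]
.536,-.161,.08 [-0.    0.    1.25]
.536,-.161,.022 [-0.    0.    1.45]
```

```bash
python3 -m inch '{"fingers":[0.2,0.2,0.2,0.2,0.2],"dp":[[-0.2,0.5,0],[-0.6,1.2,0],[-1,1.9,0],[-1.4,2.7,0],[-1.8,3.4,0]],"turn":[0,0,0,0,0]}' | tail -2
python3 -m inch '{"fingers":[0.2,0.2,0.2,0.2,0.2],"dp":[[-0.4,0.8,0],[-0.8,1.5,0],[-1.3,2.3,0],[-1.7,3,0],[-1.8,3.1,0]],"turn":[0,0,0,0,0]}' | tail -2
python3 -m inch '{"fingers":[0.2,0.2,0.2,0.2,0.2],"dp":[[0,0,0.4],[0,0,1],[0,0,1.5],[0,0,1.5],[0,0,1.5]],"turn":[0,0,0,0,0]}' | tail -2
python3 go.py .536,-.161,.0215
```

```text
ft_force: [0.8, 0.4, 0.7]
opening: 0.0528
ft_force: [-0.4, 0.2, -0.2]
opening: 0.0523
ft_force: [0.5, 0.3, 0.4]
opening: 0.0526
t 9.33 p [ 0.5338 -0.1608  0.0805] x-angle 23.79 tilt [-0.0014 -0.0013 -1.    ] open 0.0526 F [0.5 0.3 0.4]
.536,-.161,.0215 [0.05 0.03 1.47]
```

```bash
python3 -m inch '{"fingers":[0.2,0.2,0.2,0.2,0.2],"dp":[[0,0,0.3],[0,0,0.7],[0,0,1.1],[0,0,1.4],[0,0,1.4]],"turn":[0,0,0,0,0]}' | tail -2
python3 go.py .536,-.161,.0215
python3 -m inch '{"fingers":[-0.1,-0.3,-0.5,-0.6,-0.6],"dp":[[0,0,0],[0,0,0],[0,0,0],[0,0,0],[0,0,0]],"turn":[0,0,0,0,0]}' 15 | tail -2
python3 go.py
python3 -m inch '{"fingers":[-0.6,-0.6,-0.6,-0.6,-0.6],"dp":[[0,0,0],[0,0,0],[0,0,-0.2],[0,0,-0.6],[0,0,-1]],"turn":[0,0,0,0,0]}' | tail -2
python3 -m inch '{"fingers":[-0.6,-0.6,-0.6,-0.6,-0.6],"dp":[[0,0,-0.5],[0,0,-1.2],[0,0,-2],[0,0,-2.5],[0,0,-2.5]],"turn":[0,0,0,0,0]}' | tail -2
python3 go.py .516,.116,.16 .516,.116,.06
```

```text
ft_force: [0.4, 0.8, -0.1]
opening: 0.0526
t 9.75 p [ 0.5334 -0.161   0.023 ] x-angle 23.79 tilt [-0.002  -0.0015 -1.    ] open 0.0526 F [ 0.4  0.8 -0.1]
.536,-.161,.0215 [0.06 0.03 0.04]
ft_force: [-0.5, -0.0, 3.8]
opening: 0.0295
t 10.17 p [ 0.5351 -0.1615  0.0255] x-angle 23.76 tilt [ 0.0013  0.001  -1.    ] open 0.0295 F [-0.5 -0.   3.8]
ft_force: [-0.1, -0.7, -0.2]
opening: 0.0295
ft_force: [0.7, 0.3, 0.0]
opening: 0.0294
t 11.0 p [ 0.537  -0.1619  0.1697] x-angle 23.75 tilt [ 0.0063  0.0047 -1.    ] open 0.0294 F [0.7 0.3 0. ]
.516,.116,.16 [ 2.32 -6.57  0.23]
.516,.116,.06 [-0.02 -0.01  2.5 ]
```

```bash
python3 -m inch '{"fingers":[-0.6,-0.6,-0.6,-0.6,-0.6],"dp":[[0.2,-0.5,0],[0.5,-1.3,0],[0.7,-2.1,0],[1,-2.9,0],[1.3,-3.7,0]],"turn":[0,0,0,0,0]}' | tail -2
python3 -m inch '{"fingers":[-0.6,-0.6,-0.6,-0.6,-0.6],"dp":[[0.3,-0.8,0],[0.6,-1.6,0],[0.9,-2.4,0],[1,-2.8,0],[1,-2.9,0]],"turn":[0,0,0,0,0]}' | tail -2
python3 -m inch '{"fingers":[-0.6,-0.6,-0.6,-0.6,-0.6],"dp":[[0,0,0.4],[0,0,1],[0,0,1.6],[0,0,2.3],[0,0,2.6]],"turn":[0,0,0,0,0]}' | tail -2
python3 -m inch '{"fingers":[-0.6,-0.6],"dp":[[0,0,0],[0,0,0]],"turn":[0,0]}' | tail -2
python3 go.py .516,.116,.0305
```

```text
ft_force: [0.6, -0.7, -0.1]
opening: 0.0294
ft_force: [0.6, -0.5, 0.1]
opening: 0.0296
ft_force: [-0.1, -0.5, -0.4]
opening: 0.0298
ft_force: [-0.8, 0.5, -0.2]
opening: 0.0296
t 12.42 p [0.5119 0.1165 0.0605] x-angle 23.72 tilt [-1.5e-03  1.0e-04 -1.0e+00] open 0.0296 F [-0.8  0.5 -0.2]
.516,.116,.0305 [0.09 0.05 0.75]
```

```bash
python3 -m inch '{"fingers":[-0.6,-0.6,-0.6,-0.6,-0.6],"dp":[[0.05,0.03,0.2],[0.05,0.05,0.4],[0.05,0.05,0.6],[0.05,0.05,0.7],[0.05,0.05,0.7]],"turn":[0,0,0,0,0]}' | tail -2
python3 -m inch '{"fingers":[-0.6,-0.6,-0.6],"dp":[[0,0,0],[0,0,0],[0,0,0]],"turn":[0,0,0]}' | tail -2
python3 go.py
python3 -m inch '{"fingers":[-0.6,-0.6,-0.6,-0.6],"dp":[[0,0,0.04],[0,0,0.06],[0,0,0.06],[0,0,0.06]],"turn":[0,0,0,0]}' | tail -2
python3 go.py
```

```text
ft_force: [-0.1, 0.1, -0.3]
opening: 0.0299
ft_force: [0.9, -0.2, -1.0]
opening: 0.0299
t 13.08 p [0.515  0.1164 0.033 ] x-angle 23.77 tilt [ 6.e-04  1.e-04 -1.e+00] open 0.0299 F [ 0.9 -0.2 -1. ]
ft_force: [-1.1, -0.2, 2.6]
opening: 0.0294
t 13.42 p [0.515  0.1164 0.0305] x-angle 23.77 tilt [ 4.e-04  1.e-04 -1.e+00] open 0.0294 F [-1.1 -0.2  2.6]
```

Light floor contact. Release, rise, then go to A.

```bash
python3 -m inch '{"fingers":[-0.2,0,0.2,0.2,0.2],"dp":[[0,0,0],[0,0,0],[0,0,0],[0,0,0],[0,0,0]],"turn":[0,0,0,0,0]}' | tail -2
python3 -m inch '{"fingers":[0.2,0.2,0.2,0.2,0.2],"dp":[[0,0,-0.2],[0,0,-0.6],[0,0,-1.3],[0,0,-2.1],[0,0,-2.5]],"turn":[0,0,0,0,0]}' | tail -2
python3 go.py .446,-.0733,.13 .446,-.0733,.08 .446,-.0733,.022
```

```text
ft_force: [-0.5, -0.3, 0.5]
opening: 0.0525
ft_force: [0.2, 0.4, 0.4]
opening: 0.0527
t 14.25 p [0.5161 0.1169 0.1339] x-angle 23.77 tilt [ 3.8e-03  4.0e-04 -1.0e+00] open 0.0527 F [0.2 0.4 0.4]
.446,-.0733,.13 [-3.52  3.64  0.09]
.446,-.0733,.08 [-0.   -0.    1.25]
.446,-.0733,.022 [-0.01 -0.    1.45]
```

```bash
python3 -m inch '{"fingers":[0.2,0.2,0.2,0.2,0.2],"dp":[[-0.4,0.4,0],[-0.9,0.9,0],[-1.5,1.5,0],[-2.1,2.1,0],[-2.7,2.7,0]],"turn":[0,0,0,0,0]}' | tail -2
python3 -m inch '{"fingers":[0.2,0.2,0.2,0.2,0.2],"dp":[[-0.4,0.4,0],[-0.8,0.9,0],[-0.8,0.9,0.4],[-0.8,0.9,0.9],[-0.8,0.9,1.2]],"turn":[0,0,0,0,0]}' | tail -2
python3 -m inch '{"fingers":[0.2,0.2],"dp":[[0,0,0],[0,0,0]],"turn":[0,0]}' | tail -2
python3 go.py .446,-.0733,.0225
```

```text
ft_force: [1.6, -1.2, -0.0]
opening: 0.0527
ft_force: [-0.1, 0.6, -0.8]
opening: 0.0528
ft_force: [0.3, -0.4, -0.6]
opening: 0.0527
t 15.25 p [ 0.4444 -0.0718  0.0824] x-angle 23.78 tilt [-8.e-04 -5.e-04 -1.e+00] open 0.0527 F [ 0.3 -0.4 -0.6]
.446,-.0733,.0225 [0.02 0.05 1.5 ]
```

```bash
python3 -m inch '{"fingers":[0.2,0.2,0.2,0.2,0.2],"dp":[[0,0.05,0.3],[0,0.05,0.7],[0,0.05,1.1],[0,0.05,1.45],[0,0.05,1.45]],"turn":[0,0,0,0,0]}' | tail -2
python3 go.py .446,-.0733,.0225
python3 -m inch '{"fingers":[-0.1,-0.3,-0.5,-0.6,-0.6],"dp":[[0,0,0],[0,0,0],[0,0,0],[0,0,0],[0,0,0]],"turn":[0,0,0,0,0]}' 15 | tail -2
python3 go.py
python3 -m inch '{"fingers":[-0.6,-0.6,-0.6,-0.6,-0.6],"dp":[[0,0,0],[0,0,0],[0,0,-0.2],[0,0,-0.6],[0,0,-1]],"turn":[0,0,0,0,0]}' | tail -2
python3 -m inch '{"fingers":[-0.6,-0.6,-0.6,-0.6,-0.6],"dp":[[0,0,-0.5],[0,0,-1.2],[0,0,-2],[0,0,-2.3],[0,0,-2.3]],"turn":[0,0,0,0,0]}' | tail -2
python3 go.py .471,.098,.16 .471,.098,.06
```

```text
ft_force: [-0.6, -0.2, 0.0]
opening: 0.0527
t 15.67 p [ 0.445  -0.0735  0.0235] x-angle 23.8 tilt [-1.6e-03 -9.0e-04 -1.0e+00] open 0.0527 F [-0.6 -0.2  0. ]
.446,-.0733,.0225 [0.03 0.01 0.03]
ft_force: [-0.4, -0.8, 7.3]
opening: 0.0298
t 16.08 p [ 0.4463 -0.0738  0.0252] x-angle 23.76 tilt [ 1.6e-03  9.0e-04 -1.0e+00] open 0.0298 F [-0.4 -0.8  7.3]
ft_force: [0.7, -0.2, -0.2]
opening: 0.0296
ft_force: [0.5, -0.3, -1.0]
opening: 0.0299
t 16.92 p [ 0.4476 -0.074   0.1598] x-angle 23.75 tilt [ 0.0056  0.0034 -1.    ] open 0.0299 F [ 0.5 -0.3 -1. ]
.471,.098,.16 [ 2.27 -3.7  -0.  ]
.471,.098,.06 [-0.01 -0.01  2.5 ]
```

```bash
python3 -m inch '{"fingers":[-0.6,-0.6,-0.6,-0.6,-0.6],"dp":[[0.3,-0.5,0],[0.7,-1.2,0],[1.1,-1.9,0],[1.5,-2.6,0],[1.9,-3.2,0]],"turn":[0,0,0,0,0]}' | tail -2
python3 -m inch '{"fingers":[-0.6,-0.6,-0.6,-0.6,-0.6],"dp":[[0.3,-0.5,0],[0.3,-0.5,0.4],[0.3,-0.5,1],[0.3,-0.5,1.7],[0.3,-0.5,2.2]],"turn":[0,0,0,0,0]}' | tail -2
python3 -m inch '{"fingers":[-0.6,-0.6],"dp":[[0,0,0],[0,0,0]],"turn":[0,0]}' | tail -2
python3 go.py .471,.098,.0305
```

```text
ft_force: [0.2, -1.0, 0.2]
opening: 0.0296
ft_force: [0.2, -0.4, -1.1]
opening: 0.0297
ft_force: [-0.2, -0.3, -0.0]
opening: 0.0297
t 17.92 p [0.4649 0.0969 0.0671] x-angle 23.79 tilt [-3.8e-03 -8.0e-04 -1.0e+00] open 0.0297 F [-0.2 -0.3 -0. ]
.471,.098,.0305 [0.15 0.04 0.91]
```

```bash
python3 -m inch '{"fingers":[-0.6,-0.6,-0.6,-0.6,-0.6],"dp":[[0.1,0.05,0.2],[0.1,0.05,0.4],[0.1,0.05,0.6],[0.1,0.05,0.8],[0.1,0.05,0.8]],"turn":[0,0,0,0,0]}' | tail -2
python3 -m inch '{"fingers":[-0.6,-0.6,-0.6],"dp":[[0,0,0],[0,0,0],[0,0,0]],"turn":[0,0,0]}' | tail -2
python3 go.py
python3 -m inch '{"fingers":[-0.6,-0.6,-0.6,-0.6],"dp":[[0,0,0.05],[0,0,0.1],[0,0,0.1],[0,0,0.1]],"turn":[0,0,0,0]}' | tail -2
python3 go.py
```

```text
ft_force: [-0.3, 0.6, -0.5]
opening: 0.0299
ft_force: [-0.5, 0.6, -0.3]
opening: 0.0297
t 18.58 p [0.4711 0.0971 0.0366] x-angle 23.77 tilt [ 6.e-04  1.e-04 -1.e+00] open 0.0297 F [-0.5  0.6 -0.3]
ft_force: [-0.1, -0.7, -0.5]
opening: 0.0296
t 18.92 p [0.4708 0.0969 0.0322] x-angle 23.77 tilt [-2.e-04  0.e+00 -1.e+00] open 0.0296 F [-0.1 -0.7 -0.5]
```

```bash
python3 -m inch '{"fingers":[-0.6,-0.6,-0.6,-0.6],"dp":[[0,0,0.03],[0,0,0.05],[0,0,0.05],[0,0,0.05]],"turn":[0,0,0,0]}' | tail -2
python3 go.py
```

```text
ft_force: [0.0, -1.4, 0.0]
opening: 0.0297
t 19.25 p [0.4709 0.097  0.0303] x-angle 23.76 tilt [ 1.e-04  1.e-04 -1.e+00] open 0.0297 F [ 0.  -1.4  0. ]
```

```bash
python3 -m inch '{"fingers":[-0.6,-0.6,-0.6,-0.6],"dp":[[0,0,0.02],[0,0,0.04],[0,0,0.04],[0,0,0.04]],"turn":[0,0,0,0]}' | tail -2
python3 go.py
```

```text
ft_force: [-4.1, -1.2, 15.4]
opening: 0.0296
t 19.58 p [0.4713 0.0972 0.0298] x-angle 23.77 tilt [ 8.e-04  6.e-04 -1.e+00] open 0.0296 F [-4.1 -1.2 15.4]
```

```bash
python3 -m inch '{"fingers":[-0.6,-0.6,-0.6],"dp":[[0,0,-0.03],[0,0,-0.04],[0,0,-0.04]],"turn":[0,0,0]}' | tail -2
python3 -m inch '{"fingers":[-0.2,0,0.2,0.2,0.2],"dp":[[0,0,0],[0,0,0],[0,0,0],[0,0,0],[0,0,0]],"turn":[0,0,0,0,0]}' | tail -2
python3 -m inch '{"fingers":[0.2,0.2,0.2,0.2,0.2],"dp":[[0,0,-0.2],[0,0,-0.6],[0,0,-1.3],[0,0,-2.1],[0,0,-2.9]],"turn":[0,0,0,0,0]}' | tail -2
python3 -m inch '{"fingers":[-0.2,-0.6,-1,-1,-1],"dp":[[0,0,-0.2],[0.2,0,-0.5],[0.2,0,-0.5],[0.2,0,-0.5],[0.2,0,-0.5]],"turn":[0,0,0,0,0]}' | tail -2
python3 go.py .427,.338,.15 .427,.338,.1
```

```text
ft_force: [-0.1, -0.4, -1.2]
opening: 0.0297
ft_force: [0.0, 0.1, 0.0]
opening: 0.0524
ft_force: [1.1, -0.8, -0.2]
opening: 0.0527
ft_force: [-1.0, 0.2, -0.9]
opening: 0.0226
t 21.08 p [0.4773 0.0999 0.1654] x-angle 23.77 tilt [-1.6e-03 -2.0e-04 -1.0e+00] open 0.0226 F [-1.   0.2 -0.9]
.427,.338,.15 [ 1.25 -5.96  0.38]
.427,.338,.1 [0.   0.   1.25]
```

```bash
python3 -m inch '{"fingers":[-1,-1,-1,-1,-1],"dp":[[0.1,-0.6,0],[0.3,-1.4,0],[0.5,-2.2,0],[0.6,-3,0],[0.8,-3.8,0]],"turn":[0,0,0,0,0]}' | tail -2
python3 -m inch '{"fingers":[-1,-1,-1,-1,-1],"dp":[[0.2,-0.8,0],[0.3,-1.6,0],[0.4,-2.1,0],[0.4,-2.2,0],[0.4,-2.2,0]],"turn":[0,0,0,0,0]}' | tail -2
python3 go.py .4265,.3375,.1
python3 - <<'E'
from h import *
T,S=r.camera("top"),r.camera("scene")
a=cv2.resize(T["pixels"][180:280,180:320,::-1],None,fx=2.85,fy=2.85,interpolation=3)
b=cv2.resize(S["pixels"][130:245,205:305,::-1],None,fx=4,fy=4,interpolation=3)
im=np.zeros((560,800,3),np.uint8); im[:a.shape[0],:a.shape[1]]=a; im[:b.shape[0],400:400+b.shape[1]]=b
cv2.imwrite("pics/tray3.png",im)
H=hsv(S); m=(abs(H[...,0].astype(int)-25)<9)&(H[...,1]>110)&(H[...,2]>80)
print([cv2.boundingRect(k) for k in blobs(m) if cv2.boundingRect(k)[0]<310])
E
```

```text
ft_force: [0.4, 0.8, 0.7]
opening: 0.0003
ft_force: [0.4, -0.6, -0.6]
opening: 0.0002
t 21.92 p [0.4238 0.34   0.165 ] x-angle 23.96 tilt [-2.4e-03 -1.0e-04 -1.0e+00] open 0.0002 F [ 0.4 -0.6 -0.6]
.4265,.3375,.1 [0.04 0.09 1.62]
[(158, 350, 40, 39), (158, 289, 14, 22), (272, 210, 12, 17), (255, 208, 12, 18), (238, 207, 11, 18)]
```

View pics/tray3.png

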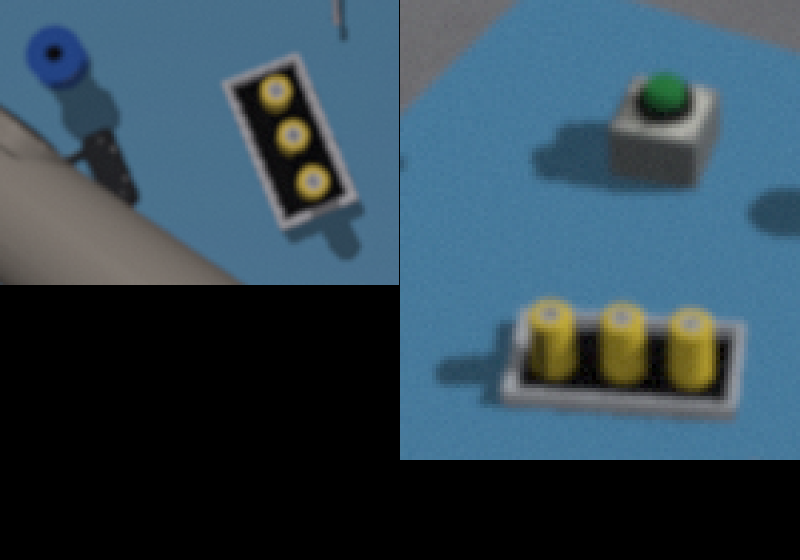

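All three cans stand inside the aluminium tray, at scene (243,216), (260,217) and (277,219), with clearance to the walls. The fourth is still at (165,300). The green button at scene (271,154) is clear. Moving above it.

```bash
python3 -m inch '{"fingers":[-1,-1,-1,-1,-1],"dp":[[0,0.05,0.4],[0,0.05,0.9],[0,0.05,1.4],[0,0.05,1.8],[0,0.05,1.8]],"turn":[0,0,0,0,0]}' | tail -2
python3 -m inch '{"fingers":[-1,-1,-1],"dp":[[0,0,0],[0,0,0],[0,0,0]],"turn":[0,0,0]}' | tail -2
python3 go.py .4265,.3375,.064
python3 - <<'E'
from h import *
T,S=r.camera("top"),r.camera("scene"); p=r.read_state()["position"]
print(proj(T,p),proj(S,p),proj(S,[.4265,.3375,.072]))
H=hsv(S); m=(abs(H[...,0].astype(int)-60)<18)&(H[...,1]>90); z=np.zeros_like(m); z[135:175,250:295]=m[135:175,250:295]
print([cv2.boundingRect(k) for k in blobs(z,8)])
cv2.imwrite("pics/btn.png",cv2.resize(S["pixels"][90:190,220:320,::-1],None,fx=5,fy=5,interpolation=3))
E
```

```text
ft_force: [-0.8, 0.1, 0.0]
opening: 0.0004
ft_force: [-0.1, -0.8, 0.7]
opening: 0.0005
t 22.68 p [0.4271 0.3373 0.0954] x-angle 23.71 tilt [ 1.9e-03 -2.0e-04 -1.0e+00] open 0.0005 F [-0.1 -0.8  0.7]
.4265,.3375,.064 [-0.01 -0.01  0.79]
[[200.34833253 256.07014788]] [[270.12584261 144.99298385]] [[270.11371953 151.07982196]]
[(265, 149, 12, 10)]
```

View pics/btn.png

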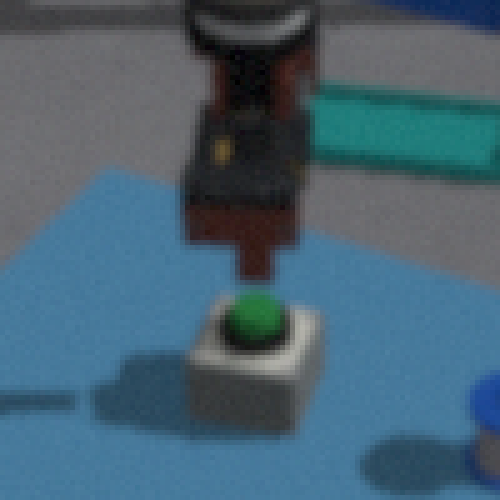

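The closed fingers at crop (253,275) are centred over the green dome at (257,318). The two-view button position suggests shifting about 2 mm along tool y. Pressing in steps, watching the force.

```bash
python3 -m inch '{"fingers":[-1,-1,-1,-1,-1],"dp":[[0,0.05,0.1],[0,0.05,0.3],[0,0.05,0.5],[0,0.05,0.7],[0,0.05,0.75]],"turn":[0,0,0,0,0]}' | tail -2
python3 -m inch '{"fingers":[-1,-1],"dp":[[0,0,0],[0,0,0]],"turn":[0,0]}' | tail -2
python3 go.py .4275,.335,.063
```

```text
ft_force: [-3.6, -6.0, 26.3]
opening: 0.0005
ft_force: [-1.1, -3.1, 9.0]
opening: 0.0003
t 23.37 p [0.4272 0.3354 0.0643] x-angle 23.76 tilt [-0.e+00  7.e-04 -1.e+00] open 0.0003 F [-1.1 -3.1  9. ]
.4275,.335,.063 [0.   0.01 0.03]
```

It has bottomed (9 N against 5 N at full travel, z 0.064). Hold about a second, then release.

```bash
python3 -m inch '{"fingers":[-1,-1,-1,-1,-1],"dp":[[0,0,0.01],[0,0,0.01],[0,0,0.01],[0,0,0.01],[0,0,0.01]],"turn":[0,0,0,0,0]}' | tail -2; python3 go.py
python3 -m inch '{"fingers":[-1,-1,-1,-1,-1],"dp":[[0,0,0],[0,0,0],[0,0,0],[0,0,0],[0,0,0]],"turn":[0,0,0,0,0]}' | tail -2; python3 go.py
python3 -m inch '{"fingers":[-1,-1,-1],"dp":[[0,0,0],[0,0,0],[0,0,0]],"turn":[0,0,0]}' | tail -2; python3 go.py
python3 -m inch '{"fingers":[-1,-1,-1,-1,-1],"dp":[[0,0,-0.1],[0,0,-0.5],[0,0,-1.2],[0,0,-2],[0,0,-2.8]],"turn":[0,0,0,0,0]}' | tail -2
python3 -m inch '{"fingers":[-1,-1,-1,-1,-1],"dp":[[0,0,-0.2],[0,0,-0.2],[0,0,-0.2],[0,0,-0.2],[0,0,-0.2]],"turn":[0,0,0,0,0]}' | tail -2; python3 go.py
python3 - <<'E'
from h import *
T,S=r.camera("top"),r.camera("scene")
cv2.imwrite("pics/end.png",np.hstack([cv2.resize(S["pixels"][130:410,60:340,::-1],(560,560),interpolation=3)]))
H=hsv(S); m=(abs(H[...,0].astype(int)-60)<18)&(H[...,1]>90); z=np.zeros_like(m); z[135:175,250:295]=m[135:175,250:295]
print("green bbox",[cv2.boundingRect(k) for k in blobs(z,8)])
E
```

```text
ft_force: [-1.6, -2.5, 12.2]
opening: 0.0008
t 23.78 p [0.4272 0.3354 0.0643] x-angle 23.76 tilt [ 2.e-04  8.e-04 -1.e+00] open 0.0008 F [-1.6 -2.5 12.2]
ft_force: [-1.8, -2.9, 11.8]
opening: 0.0004
t 24.2 p [0.4272 0.3354 0.0643] x-angle 23.76 tilt [ 1.e-04  8.e-04 -1.e+00] open 0.0004 F [-1.8 -2.9 11.8]
ft_force: [-2.7, -3.7, 12.8]
opening: 0.0006
t 24.45 p [0.4272 0.3354 0.0643] x-angle 23.76 tilt [ 1.e-04  8.e-04 -1.e+00] open 0.0006 F [-2.7 -3.7 12.8]
ft_force: [0.9, -0.3, -0.6]
opening: 0.0004
ft_force: [-0.2, -0.0, 0.3]
opening: 0.0005
t 25.28 p [0.4261 0.3346 0.1818] x-angle 23.77 tilt [-3.4e-03  9.0e-04 -1.0e+00] open 0.0005 F [-0.2 -0.   0.3]
green bbox [(266, 149, 11, 9)]
```

View pics/end.png

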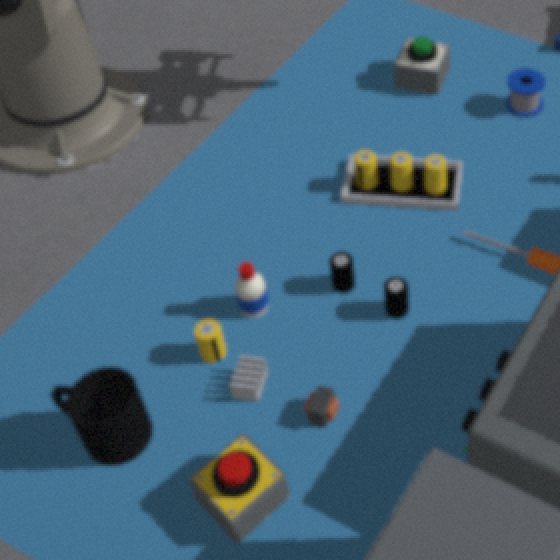

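The picture shows three yellow cans upright in the tray, at crop (366,170), (402,172) and (436,174). The fourth is upright at (210,340). The blacks, bottle, heat sink, transformer and mug stand where they were, and the green button is up: its box is (266,149,11,9), as at the start. The arm touches nothing, so I'm handing in.

```bash
python3 -c "
from station import r
print(r.close_job(), r.read_state()['time'])"
```

```text
the job is handed in; nothing more can be done
the job is handed in; nothing more can be done
```

I stood three yellow capacitors in the aluminium tray, pressed and released the green start button, and handed the job in at about 25 s. No verdict was reported.

**Button:** it was held at its stop for about a second at 9–13 N, with the finger tip at 64.3 mm, then let go. I did not read its travel directly; "fully down" rests on the force and tip height.

**Last checks:**
- **Cans:** the final picture shows the three cans upright in the tray and the fourth upright on the bench where it began.
- **Other things:** I compared the black cans and bystanders by eye in the final picture, not by measurement, and saw none moved. The red button was not approached.
- **Green button:** it is back up, with the same outline in the picture as at the start.
- **Arm:** it is clear of everything, with a tip height of 182 mm and contact force near zero.

**Disagreements:**
- The two views put the green button 2–6 mm apart, and its height came out at 64 mm instead of 72 mm because the colour patch includes the button's side. I pressed between the two estimates.
- The tray rim corners measured 5–13 mm high against the stated 14 mm.
- Two cans were set down with brief pushes of 15–17 N, which I eased off before opening the fingers.
- The press itself peaked at about 26 N on contact.

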